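Load the sieve shaker and restore its amplitude

ROBOT

A 7-joint arm with a two-finger parallel gripper is mounted at the origin on a cart in front of the work surface, level with it; the furniture and walls round the work are solid. World frame = base frame: x ahead of the robot, y to its left, z up, the work surface at z = 0. Lengths are in mm, angles in rad, forces in N, time in s.
With the tool pointing down it reaches from about 400 to 850 mm from the base axis. Payload 4.5 kg.
Tool frame: the origin (TCP) lies on the centre line of the jaws, within the pads' length; the fingertips stand 17 mm ahead of it and the grasp point (between the pads) lies 2 mm behind it; z points along the fingers, y is the line along which they close (so a half turn about z gives the same grasp; the last joint's range is limited). The gripper opens to 85 mm and grips with 20 to 120 N. Pads are 22 mm wide; open, the fingers measure 114 mm over their backs; the gripper's body (76 mm by 85 mm) begins 54 mm behind the grasp point. The pads swing forward as they close: fully open they stand 13 mm farther back than shut.
Start: joints at [1.307, 0.689, -0.195, 1.565, 0.157, 0.902, -0.215], TCP at [183.415, -597.505, 248.317] pointing down, gripper open.
Joint ranges: [-3.01, 3.01], [-0.46, 2.08], [-1.47, 1.51], [0.13, 2.56], [-1, 4.14], [0.04, 2.09], [-2.66, 2.66]. Speed limits (rad/s): [2.57, 2.57, 3.14, 3.14, 3.14, 3.14, 3.14].

INTERFACE

Orientations are given as a unit quaternion [x, y, z, w].
In Python, from cell import ctrl gives the robot as it stands.
- The arm moves only by the tool apply_moves, never from a script. Its arguments are lists of equal length, an entry for each row: "dr": the turn, a rotation vector about the tool's x, y, z in rad, a list of three; "translation": the shift along the tool's x, y, z in m, a list of three; "claw": the opening, from 0 (shut) to 1 (fully open). In form: {"dr": [[wx, wy, wz], ...], "translation": [[tx, ty, tz], ...], "claw": [claw, ...]}. A call has exactly 10 rows; each row is the pose to reach, as a shift and turn from the pose commanded when the call began, along the tool's axes at that moment; what a row does not reach only later rows make up. A row lasts 1/12 s, in which the tool goes at most 41.7 mm and 7.16 degrees, less where a joint would pass 70% of its speed; a pose out of reach is approached as far as the arm can. A call with a gripper value outside its range is refused whole. The fingers move at their own pace and stop on an object; "grip_force" is the grip in N (left out, the last holds). Time passes only in rows, so rows that repeat a pose let the fingers close, or fill a call up. It gives the time, the measured TCP pose, the force, the opening and the grip force at its end, in the units of the state.
- ctrl.sense(): the state, without advancing time (a new reading comes with each control period).
- ctrl.capture(name): name is "scene" or "top" or "wrist"; returns the picture (384x512x3 uint8, red, green, blue); there is no depth.
- ctrl.get_calibration(name): a dict with "fx", "fy", "cx", "cy" (pixels), "rvec" (rotation vector, rad) and "tvec" (3), from world to camera coordinates, as OpenCV has them. Camera axes: x right, y down, z forward; pixel columns grow to the right and rows downward; lengths in mm; the calibration is good to about 2 mm. The wrist camera is an equidistant fisheye: a pixel r from the principal point sees the ray r / f radians off the axis. A picture is of the moment at which its call begins: read the wrist's pose just before it. get_calibration takes no time and is no camera call; for the wrist camera it gives the pose at the moment of the call.
- ctrl.close_job(): hands the job in; it is judged then, once.
Trained networks look in the newest picture that a camera, given by its name, has taken for a name from the list of things; names that differ only in an ending like _2 or _b are one class to them, and where a whole thing is asked for, a point or a joint stands for the part that bears it (a point fixed in the world has none). Each returns a list of dicts, best first, with "confidence" (0 to 1); they miss things now and then, are a little off and sometimes report something else, mostly with a low value. They report only what shows in the picture. A call takes as long as a camera call.
- ctrl.search_frame(camera, target): "point" ([x, y, z] in mm, in the coordinates of the camera as it stood for that picture, good to about 4 mm: the middle of the surface that is visible of it).
- ctrl.regions_of(camera, target): "region" (384x512 bool, what is visible of it).
The state is a dict: "t": time; "q": joint angles; "joint_vel": joint speeds; "effort": joint torques, N m; "ee_pos": TCP position; "tcp_rot": TCP orientation; "ft_force": force on the tool from outside, world axes, zero at the start; "moment": the same for the moment, N m; "grip_width": finger opening in mm; "finger_force": force on a finger pad.
Only numpy, scipy, OpenCV 4.12 (cv2) and the standard library are available. Lean on these libraries where they do the work, as an engineer would, in place of code of your own. Each camera call takes 0.05 s, during which the arm holds its last target. There are 200 camera calls.

TASK

Load the little sieve shaker: first swing its amplitude lever back against the idle stop (its right-hand end of travel), and with the lever there nest the handled sieve down into the receiver pan until its flange lies flat on the pan's rim, its handle turned at least 60 degrees away from the pan's handle and not out over the lever side of the deck. Then swing the lever out again until it is in line with the set pointer on the scale, without shifting the pointer, and let go. Leave the vials, the dish and the tweezers where they are.

Things in the scene. Friction and masses are not known exactly. Their poses are not given: they have to be found in the camera images.
- shaker: Fixed sieve shaker: low grey housing with aluminium deck, 160 mm deep (x), 220 mm wide (y), deck top 55 mm above the worktop. Origin: centre of its underside, on the worktop; at yaw 0 x points away from the robot, y left. Receiver pan at x 0, y +55 mm; lever pivot at x +30, y -68 mm. Lever, scale and pointer take up the half with y < 0.
- amp_lever (a joint): Angle (rad) of the amplitude lever, a flat steel arm 11 to 16 mm above the deck on a vertical pivot. 0 = at the idle stop, where it points from the pivot to 210 degrees in the shaker's frame (to the robot and right); grows clockwise from above (knob moves left) to 1.4. Moves with 2 N at the knob, stays where left. Lever and pointer share pivot and zero: in line = equal values.
- lever_knob (a point): Centre of the lever's upright black cylindrical knob, 15 mm in diameter, spanning 22 to 48 mm above the deck (this point 36 mm above it), 60 mm from the pivot. The point's x axis runs along the lever arm, outwards; its z axis is up.
- set_pointer (a joint): Angle (rad) of the set pointer, a small dark steel tab with a clamping screw at the outer edge of the scale, about the lever's pivot and with the same zero and sense as the lever. It is clamped stiffly and only to be read.
- pointer_tip (a point): Inner tip of the set pointer, 81 mm from the lever's pivot and 5 mm above the deck; the whole tab (81 to 103 mm from the pivot, 12 mm wide) is at most 11 mm high above the deck. Its x axis points outwards from the pivot.
- receiver: The receiver pan, an open round steel pan clamped on the deck: outer diameter 82 mm, inner diameter 74 mm, 38 mm high, floor 4 mm. Origin at the centre of its underside (on the deck), z up. Its round-bar handle leaves along its own +x, 20 mm above the deck, and turns up at the end.
- receiver_handle_tip (a point): Upturned end of the receiver's handle, 86 mm from the pan's axis and 48 mm above the deck (bar 7 mm thick).
- sieve: The loose hand sieve, steel, 120 g nominal: a round cup 64 mm (foot) to 68 mm (top) in outer diameter and 30 mm deep, with a flat flange 86 mm in diameter and 3 mm thick above that, and a mesh floor. Origin at the centre of its underside, z up. A flat bar handle leaves along its own +x. Seated in the receiver, its flange rests on the pan's rim and its origin is 8 mm above the receiver's origin.
- sieve_grip (a point): Middle of the sieve's handle bar: 64 mm from the sieve's axis, 32.5 mm above its underside. The bar is 12 mm wide, 5 mm thick and runs from 43 to 91 mm from the axis; grip it across the 12 mm.
- sieve_tip (a point): A point on the sieve's handle near its end, 86 mm from the sieve's axis, 32.5 mm above its underside.
- stereo_microscope: Fixed stereo microscope between sieve and shaker. Its 22 mm thick plate reaches from 117 mm in front of this origin (towards the robot) to 120 mm behind, 194 mm to either side; its eyepieces overhang the plate's front edge 300 to 400 mm up, from 95 mm right to 20 mm left of the origin, the head behind them: carry things past in front, close to the robot. A 0.5 m tall gas cylinder stands behind the shaker's right end.
- vial_1: Bystander: upright 22 mm screw vial, 47 mm tall. Origin at the centre of its underside.
- vial_2: Bystander: upright 22 mm screw vial, 47 mm tall. Origin at the centre of its underside.
- petri_dish_a: Bystander: 60 mm petri dish with lid, 14 mm high. Origin at the centre of its underside.
- tweezers: Bystander: fine tweezers, 125 mm, lying near the front edge. Origin at the centre of its underside.

How it is judged (in metres and radians):
On the way, in this order (a step that is already met when the one before it is completed fails the run):
1. the lever is back at the idle stop (within 0.08 rad) while the sieve is still out of the receiver (value of joint amp_lever below 0.08 rad and horizontal distance between sieve and receiver above 0.06 m), for 0.2 s.
2. with the lever still at idle, the sieve is seated in the receiver, handles clear, and let go (value of joint amp_lever below 0.1 rad and horizontal distance between sieve and receiver below 0.006 m and z of sieve in the frame of receiver between 0.004 and 0.0105 m and angle between sieve's own z axis and vertical below 0.06 rad and horizontal distance between sieve_tip and receiver_handle_tip above 0.075 m and y of sieve_tip in the frame of shaker above -0.01 m and linear speed of sieve below 0.02 m/s and contact force between sieve and the fingers below 0.1 N), for 0.2 s.
3. the lever is in line with the set pointer (angle between the x axis of lever_knob and the x axis of pointer_tip, either way round below 0.07 rad), for 0.2 s.
At the end, for the whole second after the job is handed in: Lever at rest, in line with the pointer within 0.07 rad; sieve released and still in the receiver: centred within 6 mm, origin 4 to 10.5 mm above the pan's, level within 0.06 rad, handle tip at least 75 mm from the pan's handle tip and at most 10 mm over the lever half of the deck (angle between the x axis of lever_knob and the x axis of pointer_tip, either way round below 0.07 rad and velocity of joint amp_lever between -0.05 and 0.05 rad/s and horizontal distance between sieve and receiver below 0.006 m and z of sieve in the frame of receiver between 0.004 and 0.0105 m and angle between sieve's own z axis and vertical below 0.06 rad and horizontal distance between sieve_tip and receiver_handle_tip above 0.075 m and y of sieve_tip in the frame of shaker above -0.01 m and linear speed of sieve below 0.02 m/s and contact force between sieve and the fingers below 0.1 N); the robot touches nothing.
It fails at once if the set pointer is shifted by more than 6 mm (distance of pointer_tip from where it was at the start of the episode above 0.006 m).
It fails at once if vial_1 is pushed away by more than 25 mm or tipped (distance of vial_1 from where it was at the start of the episode above 0.025 m or angle between vial_1's own z axis and vertical above 0.5 rad).
It fails at once if vial_2 is pushed away by more than 25 mm or tipped (distance of vial_2 from where it was at the start of the episode above 0.025 m or angle between vial_2's own z axis and vertical above 0.5 rad).
It fails at once if petri_dish_a is pushed away by more than 25 mm or tipped (distance of petri_dish_a from where it was at the start of the episode above 0.025 m or angle between petri_dish_a's own z axis and vertical above 0.5 rad).
It fails at once if tweezers is pushed away by more than 25 mm or tipped (distance of tweezers from where it was at the start of the episode above 0.025 m or angle between tweezers's own z axis and vertical above 0.5 rad).
It also fails if it takes over 69 s, if anything falls off the work surface, if the arm or the gripper's body presses on something with over 40 N, if the wrist force passes 120 N, or if a joint passes its speed limit or range.

## Working session

There is one attempt and no reset: what is moved stays moved. The work goes in short steps, Python scripts to look and compute and a tool call to move; the robot and the scene stay as the last step left them, time stands still between calls to the robot, and variables do not carry over. Pictures are saved under pics/ and viewed, at most 10 in all, crops included, and the job is handed in when it is done.

Besides the shell and the picture viewer there is one more tool, called after ">>>" as name(argument=value, ...), one argument or row to a line, values as JSON. apply_moves: Moves the arm, as the interface text tells. Its arguments: {"type":"object","properties":{"dr":{"type":"array","items":{"type":"array","items":{"type":"number"}}},"translation":{"type":"array","items":{"type":"array","items":{"type":"number"}}},"claw":{"type":"array","items":{"type":"number"}},"grip_force":{"type":"number"}},"required":["dr","translation","claw"]}

```bash
ls; mkdir -p pics; cat > h.py <<'E'
import numpy as np,cv2
from cell import ctrl
from scipy.spatial.transform import Rotation as R
def cal(n):
    c=ctrl.get_calibration(n); M=cv2.Rodrigues(np.array(c['rvec'],float))[0]; return c,M,np.array(c['tvec'],float).ravel()
def toworld(n,p,C=None):
    c,M,t=C or cal(n); return M.T@(np.array(p)-t)
def ray(n,u,v,C=None):
    c,M,t=C or cal(n); x=(u-c['cx'])/c['fx']; y=(v-c['cy'])/c['fy']
    if n=='wrist':
        r=np.hypot(x,y); s=np.sin(r)/max(r,1e-9); d=np.array([x*s,y*s,np.cos(r)])
    else: d=np.array([x,y,1])
    return -M.T@t, M.T@d
def onz(n,u,v,z,C=None):
    o,d=ray(n,u,v,C); return o+d*(z-o[2])/d[2]
def proj(n,P,C=None):
    c,M,t=C or cal(n); p=M@np.array(P)+t
    if n=='wrist':
        r=np.hypot(p[0],p[1]); a=np.arctan2(r,p[2])/max(r,1e-9); x,y=p[0]*a,p[1]*a
    else: x,y=p[0]/p[2],p[1]/p[2]
    return np.array([c['cx']+c['fx']*x,c['cy']+c['fy']*y])
def save(n,f):
    im=ctrl.capture(n); cv2.imwrite('pics/'+f,im[:,:,::-1]); return im
def st():
    s=ctrl.sense(); print('t',round(s['t'],2),'pos',np.round(s['ee_pos'],1),'rot',np.round(R.from_quat(s['tcp_rot']).as_matrix(),3).tolist(),'f',np.round(s['ft_force'],1),'w',round(s['grip_width'],1),'q',np.round(s['q'],2)); return s
def find(n,names):
    C=cal(n)
    for k in names:
        r=ctrl.search_frame(n,k)
        for d in r[:3]:
            P=toworld(n,d['point'],C); print(n,k,round(d['confidence'],2),np.round(P,0),np.round(proj(n,P,C)))
E
python3 - <<'E'
from h import *
st()
a=save('scene','s0.png');b=save('top','t0.png')
for n in('scene','top'):
    c,M,t=cal(n); print(n,-M.T@t,c['fx'])
    find(n,['shaker','lever_knob','pointer_tip','receiver','receiver_handle_tip','sieve','sieve_grip','sieve_tip','vial_1','petri_dish_a','tweezers','stereo_microscope'])
st()
E
```

```text
pics
t 0.0 pos [ 183.2 -596.9  247.4] rot [[0.956, 0.294, -0.001], [0.294, -0.956, 0.002], [-0.0, -0.002, -1.0]] f [-0.1  0.1 -1.1] w 85.6 q [ 1.31  0.69 -0.19  1.57  0.16  0.9  -0.22]
scene [-121.99393216  600.83682711  636.08326888] 372.6376998588451
scene shaker 0.8 [ 481. -267.   53.] [291. 180.]
scene lever_knob 0.59 [ 505. -388.   70.] [307. 160.]
scene receiver_handle_tip 0.78 [ 501. -272.   78.] [288. 171.]
scene sieve 0.85 [419. 105.  30.] [223. 250.]
scene sieve_grip 0.91 [416. 107.  24.] [223. 252.]
scene sieve_tip 0.94 [418. 103.  25.] [224. 251.]
scene vial_1 0.68 [432.   8.  27.] [245. 231.]
scene vial_1 0.51 [372.  -7.  30.] [266. 237.]
scene tweezers 0.56 [ 501. -271.   75.] [287. 171.]
scene stereo_microscope 0.64 [418. 103.  26.] [224. 251.]
scene stereo_microscope 0.33 [ 480. -269.   50.] [292. 180.]
top [ 330.65411239  -86.49743905 1235.476238  ] 380.7917046740276
top shaker 0.59 [ 522. -346.   58.] [321. 177.]
top lever_knob 0.4 [ 534. -386.   75.] [335. 172.]
top receiver 0.96 [ 503. -277.   62.] [299. 182.]
top receiver_handle_tip 0.84 [ 505. -283.   59.] [301. 182.]
top sieve 0.84 [415. 114.  30.] [175. 211.]
top sieve_grip 0.77 [417. 111.  35.] [176. 210.]
top sieve_tip 0.65 [419. 113.  31.] [175. 209.]
top vial_1 0.51 [378. -18.  48.] [216. 222.]
top vial_1 0.36 [437.   4.  53.] [209. 203.]
top petri_dish_a 0.6 [392. -91.  19.] [240. 218.]
t 1.3 pos [ 183.4 -597.5  248.3] rot [[0.956, 0.293, 0.0], [0.293, -0.956, -0.0], [0.0, 0.0, -1.0]] f [-0.4  0.5  0.2] w 85.2 q [ 1.31  0.69 -0.19  1.57  0.16  0.9  -0.22]
```

```bash
python3 -c "
import cv2,numpy as np
a=cv2.imread('pics/s0.png');b=cv2.imread('pics/t0.png')
cv2.imwrite('pics/s0b.png',cv2.resize(a,(800,600),interpolation=2));cv2.imwrite('pics/t0b.png',cv2.resize(b,(800,600),interpolation=2))"
```

```text
(no output)
```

View pics/s0b.png

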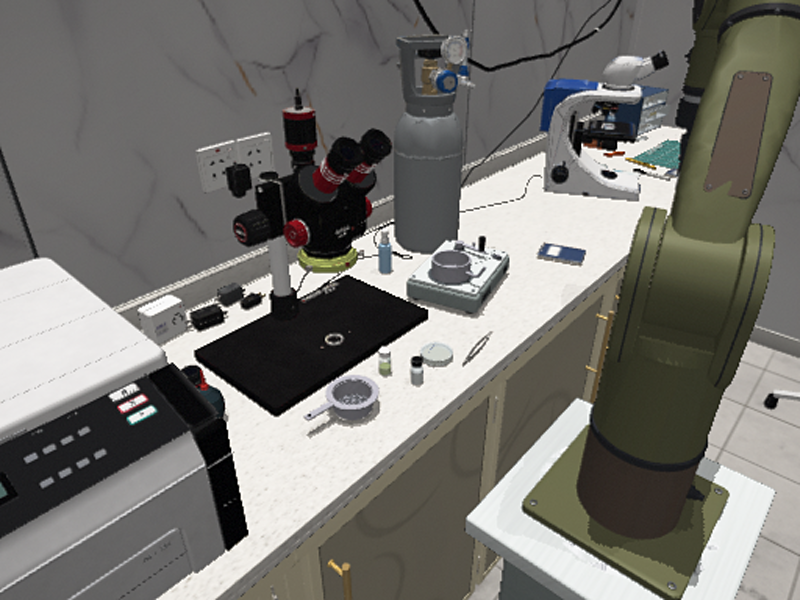

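View pics/t0b.png

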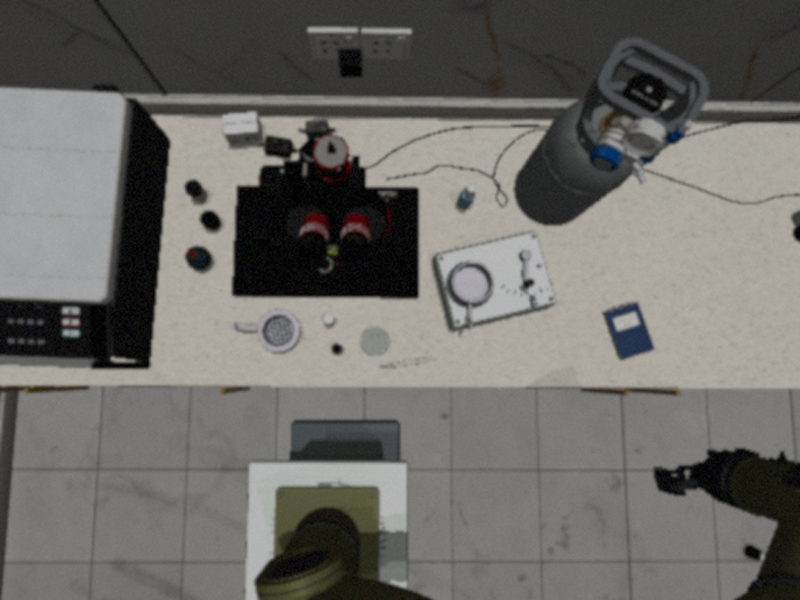

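The views show the sieve at (278,331) px in the top picture with its handle to the left. The receiver is at (470,284) with its handle towards the robot, and the lever is on the shaker's right half. I'll move over the shaker for a close look.

>>> apply_moves(
  dr=[
    [0,0,0],
    [0,0,0],
    [0,0,0],
    [0,0,0],
    [0,0,0],
    [0,0,0],
    [0,0,0],
    [0,0,0],
    [0,0,0],
    [0,0,0],
  ],
  translation=[
    [0.035,-0.02,-0.006],
    [0.07,-0.04,-0.012],
    [0.105,-0.061,-0.017],
    [0.14,-0.081,-0.023],
    [0.175,-0.102,-0.029],
    [0.21,-0.122,-0.035],
    [0.245,-0.142,-0.04],
    [0.28,-0.163,-0.046],
    [0.314,-0.183,-0.052],
    [0.314,-0.183,-0.052],
  ],
  claw=[0.5,0.5,0.3,0.3,0.3,0.3,0.3,0.3,0.3,0.3],
)

```text
t: 2.13
ee_pos: [438.1, -321.8, 302.0]
tcp_rot: [0.988, 0.156, 0.004, -0.001]
ft_force: [1.2, 1.1, -0.1]
grip_width: 25.6
finger_force: 0.0
```

```bash
python3 - <<'E'
from h import *
st()
c,M,t=cal('wrist'); print('cam',-M.T@t,'axis',M[2])
a=save('wrist','w1.png'); cv2.imwrite('pics/w1b.png',cv2.resize(a[:,:,::-1],(800,600),interpolation=2))
find('wrist',['shaker','lever_knob','pointer_tip','receiver','receiver_handle_tip','set_pointer','amp_lever'])
E
```

```text
t 2.13 pos [ 438.1 -321.8  302. ] rot [[0.952, 0.307, 0.008], [0.307, -0.952, 0.004], [0.009, -0.001, -1.0]] f [ 1.2  1.1 -0.1] w 25.6 q [ 0.68  0.51 -0.2   1.75  0.12  0.89 -0.83]
cam [ 506.16043206 -300.92061436  427.6353318 ] axis [-0.2639696  -0.08451234 -0.96082138]
wrist shaker 0.95 [ 522. -357.   53.] [302. 105.]
wrist lever_knob 0.96 [ 526. -393.   71.] [333. 112.]
wrist pointer_tip 0.6 [ 465. -410.   61.] [328. 161.]
wrist receiver 0.56 [ 497. -284.   60.] [240. 106.]
wrist receiver_handle_tip 0.55 [ 498. -285.   62.] [241. 105.]
wrist set_pointer 0.53 [ 467. -413.   59.] [330. 160.]
wrist amp_lever 0.9 [ 524. -398.   67.] [336. 115.]
wrist amp_lever 0.24 [407. 107.  24.] [ 13. 107.]
```

View pics/w1b.png

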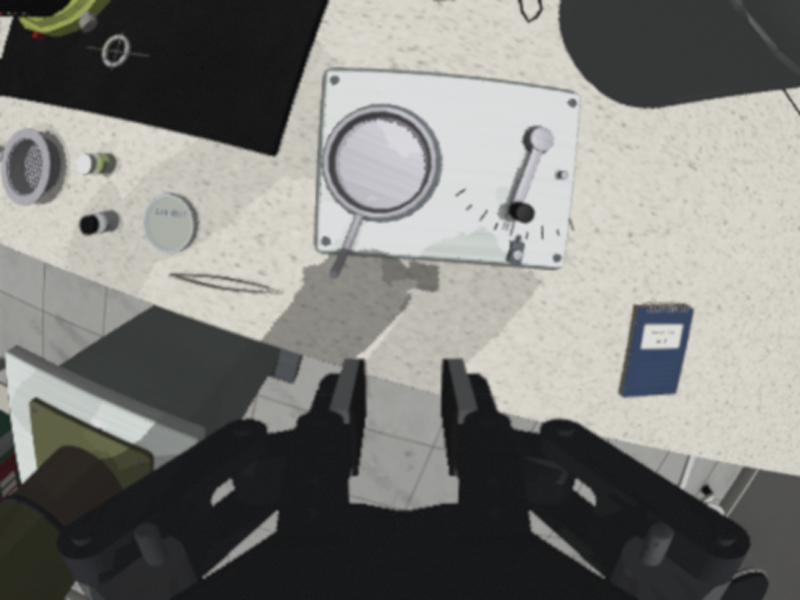

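The lever pivot is at (540,138) px, the knob at (522,212) and the pointer tab at (516,250). The pan is centred near (381,162) with its handle end at about (338,272). Next I'll work out the shaker's frame.

```bash
cat > fit.py <<'E'
from h import *
from scipy.optimize import least_squares
C=cal('wrist'); s=.64
obs=[((325,70),(80,110,55)),((580,93),(80,-110,55)),((562,268),(-80,-110,55)),((316,250),(-80,110,55)),((540,138),(30,-68,74)),((381,160),(0,55,93))]
def S(x,P): c,q=np.cos(x[2]),np.sin(x[2]); return np.array([x[0]+c*P[0]-q*P[1],x[1]+q*P[0]+c*P[1],P[2]])
f=lambda x:np.concatenate([proj('wrist',S(x,P),C)-np.array(o)*s for o,P in obs])
r=least_squares(f,[522,-350,0]); x=r.x; print('shaker',x,'res',np.round(r.fun,1))
print('pivot',S(x,(30,-68,0)),'pan',S(x,(0,55,0)))
pv=S(x,(30,-68,0))
def ang(u,v,z):
    P=onz('wrist',u*s,v*s,z,C); d=P-pv; a=np.arctan2(d[1],d[0])-x[2]; return np.round(P,1),np.hypot(*d[:2]),(np.radians(210)-a)%(2*np.pi)
print('knob top',ang(522,211,103)); print('ptr inner',ang(517,240,60)); print('ptr screw',ang(516,253,66))
P=onz('wrist',338*s,272*s,100,C); print('handle tip',P)
E
python3 fit.py
python3 -c "
import cv2
a=cv2.imread('pics/w1.png')[40:180,190:380]
cv2.imwrite('pics/w1c.png',cv2.resize(a,(760,560),interpolation=2))"
```

```text
shaker [ 5.06954014e+02 -3.48440499e+02  2.28585426e-01] res [-4.4 -5.5  5.4 -3.5  4.4  4.1 -4.6  4.3  2.2 -0.2 -1.6  1.1]
pivot [ 551.5824496  -407.87367798    0.        ] pan [ 494.49101556 -294.87116402    0.        ]
knob top (array([ 492.3, -401.7,  103. ]), np.float64(59.58048499497386), np.float64(0.8565778656501126))
ptr inner (array([ 467.9, -417.7,   60. ]), np.float64(84.29779104736954), np.float64(0.6359329167862988))
ptr screw (array([ 458.1, -418.7,   66. ]), np.float64(94.07617083558105), np.float64(0.636591326115381))
handle tip [ 410.69113722 -289.21506269  100.        ]
```

View pics/w1c.png

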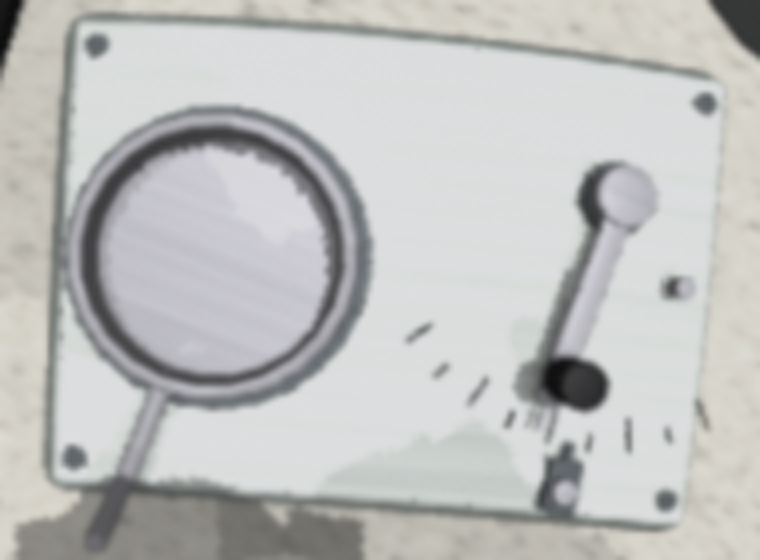

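The crop shows the lever at roughly the 0.8 rad position, the pointer tab at (562,480) px and the pan rim clear. My fit is 4–5 px off in scale, probably because the arm was still settling. I'll retake the picture with the arm at rest and include focal checks.

```bash
python3 - <<'E'
from h import *
import pickle
st(); C=cal('wrist'); print(C[0]['fx'],C[0]['fy'],C[0]['cx'],C[0]['cy'],-C[1].T@C[2],C[1][2])
a=save('wrist','w2.png'); pickle.dump(C,open('C2.pkl','wb'))
r=ctrl.regions_of('wrist','receiver'); 
for d in r[:2]:
    m=d['region']; ys,xs=np.nonzero(m); print(d['confidence'],m.sum(),xs.min(),xs.max(),ys.min(),ys.max())
for k in('set_pointer','amp_lever','lever_knob','shaker'):
  for d in ctrl.regions_of('wrist',k)[:1]:
    ys,xs=np.nonzero(d['region']); print(k,d['confidence'],len(xs),xs.mean(),ys.mean(),xs.min(),xs.max(),ys.min(),ys.max())
b=cv2.imread('pics/w1.png'); g=[cv2.cvtColor(i,6)[0:200,180:400].astype(np.float32) for i in(b,a[:,:,::-1])]
print(cv2.phaseCorrelate(*g))
for P in [(478,-300,93)]: print(proj('wrist',P,C))
E
```

```text
t 2.53 pos [ 428.8 -331.7  300.1] rot [[0.957, 0.291, -0.001], [0.291, -0.957, -0.0], [-0.001, 0.0, -1.0]] f [-0.1  0.2  0.2] w 25.9 q [ 0.69  0.52 -0.19  1.75  0.12  0.89 -0.82]
297.3186396354542 297.3186396354542 257.8615331084176 190.84723819625898 [ 498.33051446 -311.48726475  425.09451298] [-0.27398459 -0.08375325 -0.95808029]
0.72 1090 86 121 117 155
0.71 4423 199 271 56 167
amp_lever 0.72 690 332.6217391304348 98.98115942028986 319 347 68 129
lever_knob 0.84 676 332.5251479289941 98.01479289940828 319 347 68 129
shaker 0.77 15870 290.32155009451793 97.21096408317581 195 365 33 161
((0.2928772829470887, -0.6721920229576313), 0.11602884979248047)
[242.40052903 118.94624985]
```

```bash
cat > fit.py <<'E'
from h import *
import pickle
from scipy.optimize import least_squares
C=pickle.load(open('C2.pkl','rb'))
a=cv2.imread('pics/w1.png',0);b=cv2.imread('pics/w2.png',0)
crop=lambda u,v:(190+u/4,40+v/4)
p=np.array([crop(96,45),crop(704,103),crop(666,500),crop(74,457),crop(627,198),crop(218,257),crop(587,385),crop(567,447),crop(565,491),crop(95,540),crop(553,417)],np.float32)
q,ok,e=cv2.calcOpticalFlowPyrLK(a,b,p.reshape(-1,1,2),None,winSize=(21,21)); q=q.reshape(-1,2); print(ok.ravel(),np.round(q-p,1).tolist())
# corner screws assumed inset d from corners
def S(x,P): c,w=np.cos(x[2]),np.sin(x[2]); return np.array([x[0]+c*P[0]-w*P[1],x[1]+w*P[0]+c*P[1],P[2]])
def model(x): d=x[3]; return [(80-d,110-d,56),(80-d,-110+d,56),(-80+d,-110+d,56),(-80+d,110-d,56),(30,-68,74),(0,55,93)]
f=lambda x:np.concatenate([proj('wrist',S(x,P),C)-q[i] for i,P in enumerate(model(x))])
r=least_squares(f,[522,-350,0,10]); x=r.x; print('shaker',x,'res',np.round(r.fun,1))
pv=S(x,(30,-68,0)); print('pivot',pv,'pan',S(x,(0,55,0)))
def ang(i,z):
    P=onz('wrist',*q[i],z,C); d=P-pv; a=np.arctan2(d[1],d[0])-x[2]; return np.round(P,1),np.hypot(*d[:2]),(np.radians(210)-a)%(2*np.pi)
print('knob top',ang(6,103)); print('lever end',ang(10,71)); print('ptr inner',ang(7,60)); print('ptr screw',ang(8,66))
print('pan rim c',onz('wrist',*q[5],93,C),'pivot obs',onz('wrist',*q[4],74,C))
P=onz('wrist',*q[9],103,C); print('handle tip',P)
E
python3 fit.py
```

```text
[1 1 1 1 1 0 1 1 1 1 1] [[-7.800000190734863, -10.100000381469727], [-6.199999809265137, -13.300000190734863], [-3.9000000953674316, -12.0], [-6.099999904632568, -9.699999809265137], [-6.099999904632568, -13.199999809265137], [-6.5, -10.899999618530273], [-5.400000095367432, -13.300000190734863], [-4.5, -12.899999618530273], [-4.599999904632568, -11.899999618530273], [-5.400000095367432, -2.4000000953674316], [-5.0, -12.899999618530273]]
shaker [ 5.17572355e+02 -3.37502700e+02  2.46301778e-01  1.39096565e+01] res [ 0.7  0.1  0.4 -0.  -0.   0.5  0.8  0.9  1.1 -0.5 -2.6 -0.8]
pivot [ 563.24667057 -396.13593973    0.        ] pan [ 504.16230833 -284.16255834    0.        ]
knob top (array([ 504. , -394.2,  103. ]), np.float64(59.233490166220136), np.float64(0.8019068616799152))
lever end (array([ 491.7, -396.3,   71. ]), np.float64(71.54023753304762), np.float64(0.7680215720953267))
ptr inner (array([ 484.1, -406.8,   60. ]), np.float64(79.84867165779143), np.float64(0.6353674553946611))
ptr screw (array([ 470. , -409.6,   66. ]), np.float64(94.25550189836959), np.float64(0.6266695800995157))
pan rim c [ 504.1110814  -287.17722994   93.        ] pivot obs [ 562.17309625 -395.04865277   74.        ]
handle tip [ 410.53232188 -280.32628865  103.        ]
```

The fit is now consistent: shaker at (517.5, −337.5) with yaw 0.246, lever at about 0.80, pointer at about 0.63. I'll go to the knob and grip it.

>>> apply_moves(
  dr=[
    [0,0,0],
    [0,0,0],
    [0,0,0],
    [0,0,0],
    [0,0,0],
    [0,0,0],
    [0,0,0],
    [0,0,0],
    [0,0,0],
    [0,0,0],
  ],
  translation=[
    [0.01,0.016,0.03],
    [0.02,0.032,0.06],
    [0.03,0.048,0.09],
    [0.04,0.065,0.115],
    [0.053,0.0815,0.135],
    [0.053,0.0815,0.135],
    [0.053,0.0815,0.135],
    [0.053,0.0815,0.135],
    [0.053,0.0815,0.135],
    [0.053,0.0815,0.135],
  ],
  claw=[0.45,0.45,0.45,0.45,0.45,0.45,0.45,0.45,0.45,0.45],
)

```text
t: 3.67
ee_pos: [504.5, -392.8, 166.8]
tcp_rot: [0.989, 0.148, 0.001, 0.001]
ft_force: [0.1, 0.1, -0.1]
grip_width: 38.7
finger_force: 0.0
```

```bash
python3 - <<'E'
from h import *
st(); C=cal('wrist')
a=save('wrist','w3.png'); cv2.imwrite('pics/w3b.png',cv2.resize(a[:,:,::-1],(800,600),interpolation=2))
find('wrist',['lever_knob','pointer_tip'])
for P in [(503.3,-394.3,103),(503.3,-394.3,77),(484,-407,60)]: print(proj('wrist',P,C)/.64)
E
```

```text
t 3.67 pos [ 504.5 -392.8  166.8] rot [[0.956, 0.293, 0.001], [0.293, -0.956, -0.001], [0.001, 0.001, -1.0]] f [ 0.1  0.1 -0.1] w 38.7 q [ 0.67  0.8  -0.16  1.6   0.17  0.75 -0.83]
wrist lever_knob 0.85 [ 533. -392.   72.] [266. 164.]
wrist pointer_tip 0.73 [ 472. -407.   61.] [261. 235.]
[402.87397769 336.95954696]
[402.76065651 317.62340088]
[414.74575788 346.22077306]
```

View pics/w3b.png

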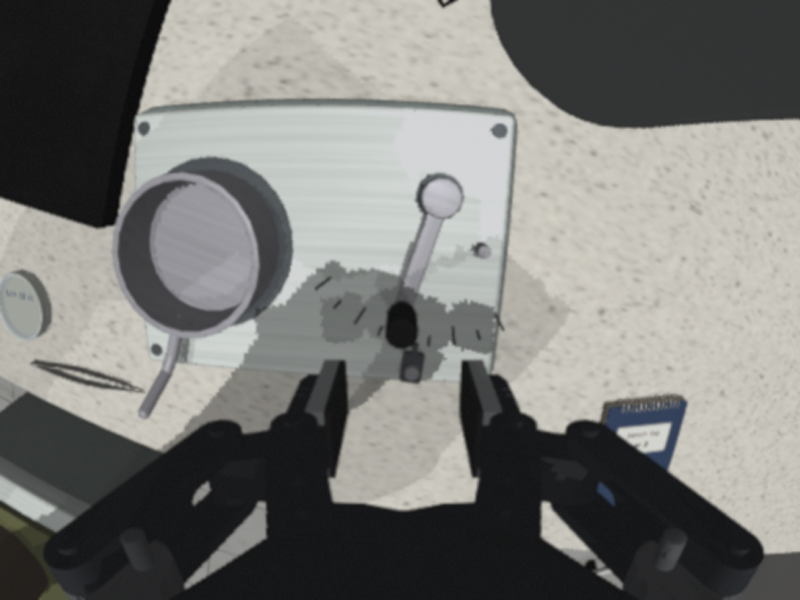

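The knob top at (402,335) px matches the prediction (403,337). I'll descend around it and close.

>>> apply_moves(
  dr=[
    [0,0,0],
    [0,0,0],
    [0,0,0],
    [0,0,0],
    [0,0,0],
    [0,0,0],
    [0,0,0],
    [0,0,0],
    [0,0,0],
    [0,0,0],
  ],
  translation=[
    [0,0.001,0.02],
    [0,0.001,0.04],
    [0,0.001,0.06],
    [0,0.001,0.071],
    [0,0.001,0.071],
    [0,0.001,0.071],
    [0,0.001,0.071],
    [0,0.001,0.071],
    [0,0.001,0.071],
    [0,0.001,0.071],
  ],
  claw=[0.45,0.45,0.45,0.45,0.45,0.1,0.1,0.1,0.1,0.1],
  grip_force=20,
)

```text
t: 4.65
ee_pos: [505.0, -393.9, 95.3]
tcp_rot: [0.989, 0.148, 0.0, 0.0]
ft_force: [-1.3, 0.8, 4.3]
grip_width: 14.3
finger_force: 21.6
```

```bash
python3 - <<'E'
from h import *
s=st()
import numpy as np
pv=np.array([563.2,-396.1]); Rm=R.from_quat(s['tcp_rot']).as_matrix(); p=s['ee_pos'][:2]
print('fingerf',s['finger_force'])
d=p-pv; a0=np.arctan2(d[1],d[0])%(2*np.pi); th0=np.radians(210)+.2463-a0; print('theta',th0,'r',np.hypot(*d))
for th in np.linspace(th0,-0.02,7)[1:]:
    a=np.radians(210)+.2463-th; k=pv+60*np.array([np.cos(a),np.sin(a)]); w=np.append(k-p,0); print(round(th,2),np.round(Rm.T@w,1))
E
```

```text
t 4.65 pos [ 505.  -393.9   95.3] rot [[0.956, 0.293, 0.001], [0.293, -0.956, -0.001], [0.001, 0.001, -1.0]] f [-1.3  0.8  4.3] w 14.3 q [ 0.66  0.9  -0.14  1.63  0.19  0.62 -0.85]
fingerf 21.57038587043644
theta 0.8083206988152747 r 58.27506707967017
0.67 [-3.8  7.4  0. ]
0.53 [-4.9 15.6  0. ]
0.39 [-4.8 23.9  0. ]
0.26 [-3.6 32.1  0. ]
0.12 [-1.3 40.   0. ]
-0.02 [ 2.1 47.6  0. ]
```

>>> apply_moves(
  dr=[
    [0,0,0],
    [0,0,0],
    [0,0,0],
    [0,0,0],
    [0,0,0],
    [0,0,0],
    [0,0,0],
    [0,0,0],
    [0,0,0],
    [0,0,0],
  ],
  translation=[
    [-0.002,0.0037,0],
    [-0.0035,0.009,0],
    [-0.0045,0.0156,0],
    [-0.0045,0.0215,0],
    [-0.004,0.0275,0],
    [-0.003,0.0335,0],
    [-0.001,0.04,0],
    [0.0005,0.044,0],
    [0.002,0.047,0],
    [0.002,0.0475,0],
  ],
  claw=[0.1,0.1,0.1,0.1,0.1,0.1,0.1,0.1,0.1,0.1],
)

```text
t: 5.48
ee_pos: [518.4, -436.6, 94.9]
tcp_rot: [0.989, 0.149, -0.002, -0.003]
ft_force: [-7.2, 8.0, 10.9]
grip_width: 14.0
finger_force: 21.2
```

```bash
python3 - <<'E'
from h import *
s=st(); pv=np.array([563.2,-396.1]);d=s['ee_pos'][:2]-pv; print(np.radians(210)+.2463-np.arctan2(d[1],d[0])%(2*np.pi),np.hypot(*d),s['finger_force'])
E
```

```text
t 5.48 pos [ 518.4 -436.6   94.9] rot [[0.956, 0.294, -0.005], [0.294, -0.956, 0.004], [-0.004, -0.006, -1.0]] f [-7.2  8.  10.9] w 14.0 q [ 0.71  0.95 -0.15  1.49  0.19  0.72 -0.79]
0.03423710399830027 60.36721385519235 21.18745834948413
```

About 10 N is pushing back, so the lever is at its stop. I'll release, rise and check.

>>> apply_moves(
  dr=[
    [0,0,0],
    [0,0,0],
    [0,0,0],
    [0,0,0],
    [0,0,0],
    [0,0,0],
    [0,0,0],
    [0,0,0],
    [0,0,0],
    [0,0,0],
  ],
  translation=[
    [0,0,0],
    [0,0,0],
    [0,0,0],
    [0,0,-0.03],
    [0,0,-0.06],
    [0,0,-0.1],
    [0,0,-0.12],
    [0,0,-0.12],
    [0,0,-0.12],
    [0,0,-0.12],
  ],
  claw=[0.4,0.4,0.4,0.4,0.4,0.4,0.4,0.4,0.4,0.4],
)

```text
t: 6.32
ee_pos: [520.1, -438.4, 213.5]
tcp_rot: [0.989, 0.148, -0.0, -0.0]
ft_force: [-0.5, 0.0, 0.6]
grip_width: 34.5
finger_force: 0.0
```

```bash
python3 - <<'E'
from h import *
import pickle
s=st(); C=cal('wrist'); pickle.dump(C,open('C4.pkl','wb'))
a=save('wrist','w4.png'); cv2.imwrite('pics/w4b.png',cv2.resize(a[:,:,::-1],(800,600),interpolation=2))
def kn(th): an=np.radians(210)+.2463-th; return (563.2+60*np.cos(an),-396.1+60*np.sin(an),103)
print('pred knob 0, .08',proj('wrist',kn(0),C)/.64,proj('wrist',kn(.08),C)/.64,'piv',proj('wrist',(563.2,-396.1,74),C)/.64)
find('top',['sieve']) if 0 else None
E
```

```text
t 6.32 pos [ 520.1 -438.4  213.5] rot [[0.956, 0.293, -0.001], [0.293, -0.956, 0.0], [-0.001, -0.001, -1.0]] f [-0.5  0.   0.6] w 34.5 q [ 0.72  0.8  -0.17  1.41  0.15  0.94 -0.77]
pred knob 0, .08 [400.06576412 301.56628243] [391.87848083 305.18684328] piv [352.16743407 196.68595182]
```

View pics/w4b.png

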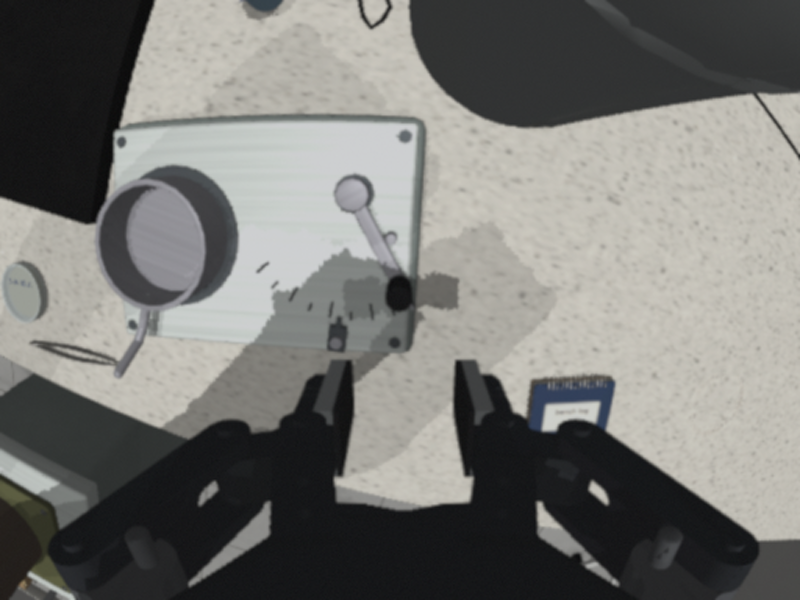

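The lever lies against the idle pin at (390,238) px, with the knob at (400,298) as predicted for 0 rad. Now the sieve.

```bash
python3 - <<'E'
from h import *
s=.64
for n,u,v,z in[('sieve c',278,331,33),('hand end',236,327,35),('plate FL',233,293,22),('plate FR',418,296,22),('eyeR bottom',355,245,300),('eyeL',313,245,300),('vial1',328,320,47),('vial2',337,349,47)]:
    print(n,np.round(onz('top',u*s,v*s,z),0))
C=cal('wrist')
import pickle
for f,u,v in(('C4.pkl',153,244),):
    print('pan rim',onz('wrist',u*s,v*s,93,pickle.load(open(f,'rb'))))
for d in ctrl.regions_of('top','sieve')[:2]:
    m=d['region']; ys,xs=np.nonzero(m); print(d['confidence'],xs.min()/s,xs.max()/s,ys.min()/s,ys.max()/s)
E
```

```text
sieve c [411. 104.  33.]
hand end [418. 188.  35.]
plate FL [489. 199.  22.]
plate FR [ 485. -180.   22.]
eyeR bottom [531. -58. 300.]
eyeL [531.   9. 300.]
vial1 [432.   2.  47.]
vial2 [375. -16.  47.]
pan rim [ 508.22965075 -288.39636799   93.        ]
0.88 234.375 296.875 310.9375 351.5625
```

>>> apply_moves(
  dr=[
    [0,0,-0.119],
    [0,0,-0.238],
    [0,0,-0.357],
    [0,0,-0.476],
    [0,0,-0.595],
    [0,0,-0.714],
    [0,0,-0.833],
    [0,0,-0.952],
    [0,0,-1.071],
    [0,0,-1.19],
  ],
  translation=[
    [-0.002,-0.031,0.003],
    [-0.004,-0.062,0.006],
    [-0.006,-0.093,0.01],
    [-0.008,-0.123,0.013],
    [-0.01,-0.154,0.016],
    [-0.012,-0.185,0.02],
    [-0.015,-0.215,0.023],
    [-0.017,-0.246,0.026],
    [-0.019,-0.277,0.03],
    [-0.021,-0.308,0.033],
  ],
  claw=[0.5,0.5,0.5,0.5,0.5,0.5,0.5,0.5,0.5,0.5],
)

```text
t: 7.25
ee_pos: [408.8, -149.0, 180.4]
tcp_rot: [0.734, 0.679, -0.0, -0.001]
ft_force: [-0.3, -0.2, -0.4]
grip_width: 42.7
finger_force: 0.0
```

```bash
python3 -c "
from h import *
st()"
```

```text
t 7.25 pos [ 408.8 -149.   180.4] rot [[0.078, 0.997, -0.002], [0.997, -0.078, 0.001], [0.001, -0.002, -1.0]] f [-0.3 -0.2 -0.4] w 42.7 q [ 0.51  0.6  -0.41  2.18  0.53  0.46 -0.39]
```

>>> apply_moves(
  dr=[
    [0,0,0],
    [0,0,0],
    [0,0,0],
    [0,0,0],
    [0,0,0],
    [0,0,0],
    [0,0,0],
    [0,0,0],
    [0,0,0],
    [0,0,0],
  ],
  translation=[
    [0.033,-0.002,0],
    [0.066,-0.004,0],
    [0.099,-0.006,0],
    [0.132,-0.009,0],
    [0.165,-0.011,0],
    [0.198,-0.013,0],
    [0.23,-0.015,0],
    [0.258,-0.017,0],
    [0.258,-0.017,0],
    [0.258,-0.017,0],
  ],
  claw=[0.5,0.5,0.5,0.5,0.5,0.5,0.5,0.5,0.5,0.5],
)

```text
t: 8.08
ee_pos: [414.2, 109.9, 180.6]
tcp_rot: [0.734, 0.679, -0.0, -0.001]
ft_force: [0.0, -0.9, -0.4]
grip_width: 42.9
finger_force: 0.0
```

```bash
python3 - <<'E'
from h import *
import pickle
s=st(); C=cal('wrist'); pickle.dump(C,open('C5.pkl','wb'))
a=save('wrist','w5.png'); cv2.imwrite('pics/w5b.png',cv2.resize(a[:,:,::-1],(800,600),interpolation=2))
find('wrist',['sieve','sieve_tip'])
E
```

```text
t 8.08 pos [414.2 109.9 180.6] rot [[0.079, 0.997, -0.001], [0.997, -0.079, 0.0], [0.0, -0.001, -1.0]] f [ 0.  -0.9 -0.4] w 42.9 q [-0.16  0.58 -0.32  2.2   0.44  0.42 -0.92]
wrist sieve 0.85 [415. 101.  33.] [260. 188.]
```

View pics/w5b.png

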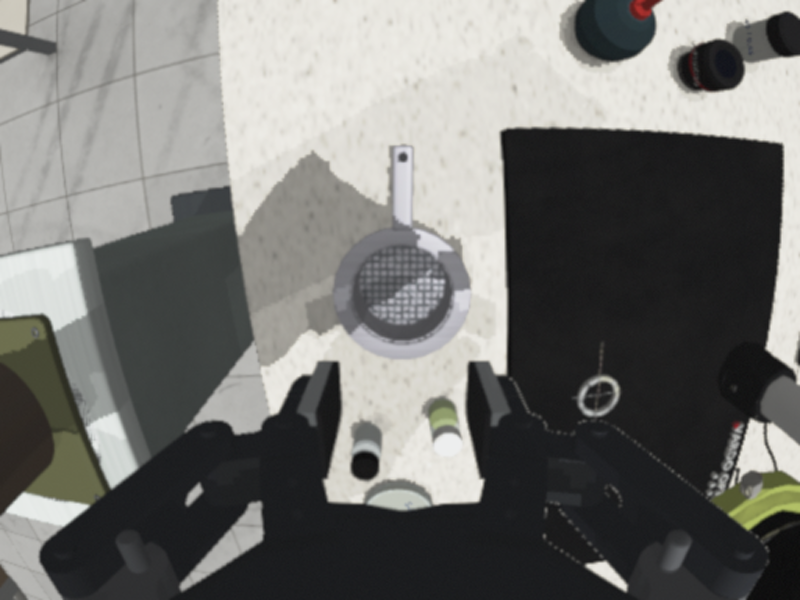

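The sieve's flange is centred at about (402,292) px with the handle straight up the picture to (402,147), so it is aligned with the tool. Now to compute the grip point.

```bash
python3 - <<'E'
from h import *
import pickle
C=pickle.load(open('C5.pkl','rb')); s=.64
e=[onz('wrist',u*s,v*s,33,C) for u,v in((335,292),(471,292),(402,226),(402,358))]
print(np.round(e,1).tolist()); c=np.array([(e[0]+e[1])[0]/2,(e[2]+e[3])[1]/2,0]); print('c',c, np.linalg.norm(e[0]-e[1]),np.linalg.norm(e[2]-e[3]))
t=onz('wrist',402*s,147*s,35,C); d=(t-c)[:2]; print('end',t,'len',np.hypot(*d),'ang',np.degrees(np.arctan2(d[1],d[0])))
u=d/np.hypot(*d); g=c[:2]+64*u; S=ctrl.sense(); M=R.from_quat(S['tcp_rot']).as_matrix(); print('grip',g,'tool delta',M.T@(np.append(g,30.5)-S['ee_pos']))
# pan rim from w4,w3
C=pickle.load(open('C4.pkl','rb'))
for uv in((98,244),(206,244),(153,180),(153,308)): print(np.round(onz('wrist',uv[0]*s,uv[1]*s,93,C),1))
E
```

```text
[[371.9, 107.5, 33.0], [455.2, 100.9, 33.0], [416.2, 144.6, 33.0], [409.4, 60.4, 33.0]]
c [413.57401549 102.508595     0.        ] 83.57849998751823 84.42998142613196
end [419.9386573  190.96838407  35.        ] len 88.68846005903727 ang 85.88468610559889
grip [418.16691377 166.34357981] tool delta [ 60.14156298  -0.77798176 150.16599107]
[ 497.5 -247.    93. ]
[ 517.5 -323.1   93. ]
[ 545.4 -280.8   93. ]
[ 468.4 -294.2   93. ]
```

>>> apply_moves(
  dr=[
    [0,0,0],
    [0,0,0],
    [0,0,0],
    [0,0,0],
    [0,0,0],
    [0,0,0],
    [0,0,0],
    [0,0,0],
    [0,0,0],
    [0,0,0],
  ],
  translation=[
    [0.03,0,0.02],
    [0.061,-0.001,0.04],
    [0.061,-0.001,0.08],
    [0.061,-0.001,0.11],
    [0.061,-0.001,0.14],
    [0.061,-0.001,0.15],
    [0.061,-0.001,0.15],
    [0.061,-0.001,0.15],
    [0.061,-0.001,0.15],
    [0.061,-0.001,0.15],
  ],
  claw=[0.5,0.5,0.5,0.5,0.5,0.5,0.5,0.0,0.0,0.0],
  grip_force=90,
)

```text
t: 9.07
ee_pos: [418.6, 167.3, 30.9]
tcp_rot: [0.737, 0.676, -0.001, 0.0]
ft_force: [-0.6, -0.9, 0.2]
grip_width: 9.5
finger_force: 87.9
```

>>> apply_moves(
  dr=[
    [0,0,0],
    [0,0,0],
    [0,0,0],
    [0,0,0],
    [0,0,0],
    [0,0,0],
    [0,0,0],
    [0,0,0],
    [0,0,0],
    [0,0,0],
  ],
  translation=[
    [0,0,0],
    [0,0,0],
    [0,0,0],
    [0,0,0],
    [0,0,-0.03],
    [0,0,-0.06],
    [0,0,-0.1],
    [0,0,-0.12],
    [0,0,-0.12],
    [0,0,-0.12],
  ],
  claw=[0,0,0,0,0,0,0,0,0,0],
)

```text
t: 9.9
ee_pos: [419.3, 169.0, 152.1]
tcp_rot: [0.736, 0.677, 0.001, 0.0]
ft_force: [-0.3, 0.3, -2.1]
grip_width: 9.7
finger_force: 88.0
```

```bash
python3 - <<'E'
from h import *
import pickle
s=st(); print(s['finger_force']); C=cal('wrist'); pickle.dump(C,open('C6.pkl','wb'))
a=save('wrist','w6.png')
for d in ctrl.regions_of('wrist','sieve')[:1]:
    m=d['region'].astype(np.uint8); ys,xs=np.nonzero(m); print(d['confidence'],len(xs),xs.min()/.64,xs.max()/.64,ys.min()/.64,ys.max()/.64)
E
```

```text
t 9.9 pos [419.3 169.  152.1] rot [[0.084, 0.996, 0.002], [0.996, -0.084, 0.001], [0.001, 0.002, -1.0]] f [-0.3  0.3 -2.1] w 9.7 q [-0.11  0.7  -0.6   2.15  0.82  0.52 -1.42]
87.96498656272888
0.57 2759 376.5625 426.5625 328.125 507.8125
```

The sieve is gripped and lifted. I'll carry it past in front of the microscope.

>>> apply_moves(
  dr=[
    [0,0,0],
    [0,0,0],
    [0,0,0],
    [0,0,0],
    [0,0,0],
    [0,0,0],
    [0,0,0],
    [0,0,0],
    [0,0,0],
    [0,0,0],
  ],
  translation=[
    [-0.015,0.001,0],
    [-0.045,0.003,0],
    [-0.078,0.005,0],
    [-0.112,0.007,0],
    [-0.146,0.009,0],
    [-0.18,0.011,0],
    [-0.214,0.013,0],
    [-0.246,0.015,0],
    [-0.274,0.017,0],
    [-0.288,0.017,0],
  ],
  claw=[0,0,0,0,0,0,0,0,0,0],
)

```text
t: 10.83
ee_pos: [409.9, -123.3, 149.4]
tcp_rot: [0.737, 0.675, -0.003, -0.001]
ft_force: [0.3, 0.3, -0.9]
grip_width: 9.7
finger_force: 87.9
```

```bash
python3 - <<'E'
from h import *
s=st(); M=R.from_quat(s['tcp_rot']).as_matrix(); print(M.T@(np.array([511,-221,155])-s['ee_pos']),s['finger_force'])
E
```

```text
t 10.83 pos [ 409.9 -123.3  149.4] rot [[0.088, 0.996, -0.005], [0.996, -0.088, -0.002], [-0.002, -0.005, -1.0]] f [ 0.3  0.3 -0.9] w 9.7 q [ 0.57  0.7  -0.62  2.22  0.89  0.5  -0.85]
[-88.4372205  109.27583254  -5.85161845] 87.93306112289429
```

>>> apply_moves(
  dr=[
    [0,0,0],
    [0,0,0],
    [0,0,0],
    [0,0,0],
    [0,0,0],
    [0,0,0],
    [0,0,0],
    [0,0,0],
    [0,0,0],
    [0,0,0],
  ],
  translation=[
    [-0.008,0.012,-0.006],
    [-0.022,0.028,-0.006],
    [-0.036,0.045,-0.006],
    [-0.05,0.062,-0.006],
    [-0.064,0.08,-0.006],
    [-0.078,0.096,-0.006],
    [-0.087,0.108,-0.006],
    [-0.088,0.109,-0.006],
    [-0.088,0.109,-0.006],
    [-0.088,0.109,-0.006],
  ],
  claw=[0,0,0,0,0,0,0,0,0,0],
)

```text
t: 11.67
ee_pos: [511.6, -214.8, 156.0]
tcp_rot: [0.735, 0.678, -0.001, -0.001]
ft_force: [-0.9, -0.2, -1.5]
grip_width: 9.6
finger_force: 88.0
```

```bash
python3 - <<'E'
from h import *
import pickle
s=st(); C=cal('wrist'); pickle.dump(C,open('C7.pkl','wb'))
a=save('wrist','w7.png'); t=save('top','t7.png'); sc=save('scene','s7.png')
w=cv2.resize(a[:,:,::-1],(400,300),interpolation=cv2.INTER_AREA)
tt=cv2.resize(t[140:240,250:383,::-1],(400,300),interpolation=2)
ss=cv2.resize(sc[120:220,230:363,::-1],(800,600),interpolation=2)[:300]
ss=cv2.resize(sc[130:200,220:407,::-1],(800,300),interpolation=2)
cv2.imwrite('pics/m7.png',np.vstack([np.hstack([w,tt]),ss]))
E
```

```text
t 11.67 pos [ 511.6 -214.8  156. ] rot [[0.081, 0.997, -0.003], [0.997, -0.081, 0.001], [0.001, -0.003, -1.0]] f [-0.9 -0.2 -1.5] w 9.6 q [ 0.73  0.82 -0.72  1.85  0.76  0.78 -0.49]
```

View pics/m7.png

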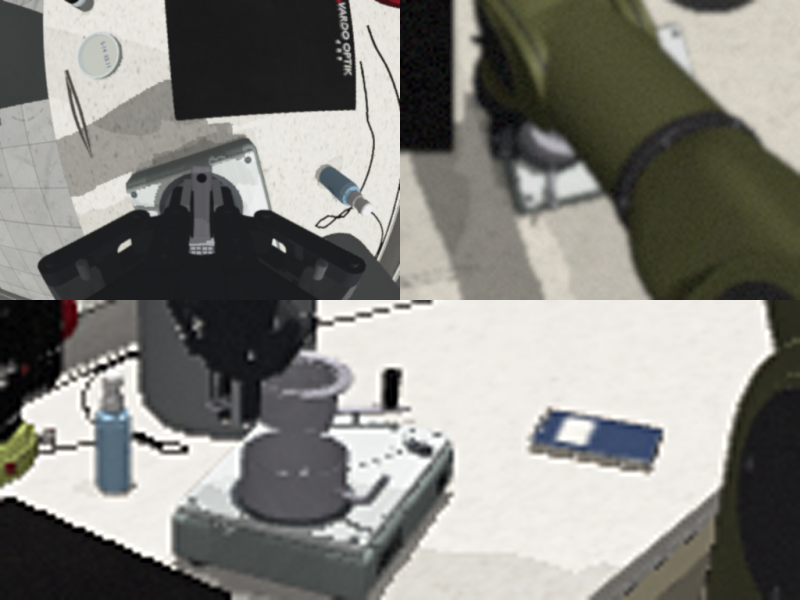

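The scene view shows the sieve held level just above the pan. I'll refine the pan and sieve centres by matching circles to the edges in the close pictures.

```bash
cat > circ.py <<'E'
from h import *
import pickle
from scipy.ndimage import map_coordinates
from scipy.optimize import differential_evolution
ph=np.linspace(0,2*np.pi,180,endpoint=False)
def run(img,Cf,x0,r0):
    g=cv2.GaussianBlur(cv2.imread('pics/'+img,0).astype(float),(0,0),1.2)
    E=np.hypot(cv2.Sobel(g,6,1,0),cv2.Sobel(g,6,0,1)); E=np.minimum(E,np.percentile(E,97)); C=pickle.load(open(Cf,'rb'))
    def cost(x):
        s=0
        for r in r0:
            uv=np.array([proj('wrist',(x[0]+r*np.cos(p),x[1]+r*np.sin(p),x[2]),C) for p in ph[::3]])
            s-=map_coordinates(E,[uv[:,1],uv[:,0]],order=1).mean()
        return s
    r=differential_evolution(cost,[(x0[0]-10,x0[0]+10),(x0[1]-10,x0[1]+10),(x0[2]-8,x0[2]+5)],seed=1,maxiter=25,popsize=10)
    print(img,np.round(r.x,1),round(r.fun,1))
run('w2.png','C2.pkl',(505,-286,93),(41,37))
run('w4.png','C4.pkl',(505,-286,93),(41,37))
run('w5.png','C5.pkl',(413.5,103,33),(43,))
E
python3 circ.py; python3 -c "
from h import *
import numpy as np
st()
for P in [(505,-286,93)]: print(proj('scene',P))
print(220+292*187/800,130+147*70/300, 'flange',220+307*187/800,130+75*70/300)
p=np.array([511.6,-220]); print(proj('scene',(506,-285,158)))"
```

```text
w2.png [ 506.9 -287.2   86.6] -259.7
w4.png [ 504.9 -282.2   90.8] -235.8
w5.png [412.1 101.3  30.4] -74.8
t 11.82 pos [ 512.1 -214.9  157. ] rot [[0.081, 0.997, -0.002], [0.997, -0.081, 0.0], [0.0, -0.002, -1.0]] f [-0.3 -0.7 -0.8] w 9.4 q [ 0.73  0.82 -0.72  1.84  0.76  0.78 -0.49]
[289.35301724 164.33089268]
288.255 164.3 flange 291.76125 147.5
[289.83703488 145.88404188]
```

>>> apply_moves(
  dr=[
    [0,0,0],
    [0,0,0],
    [0,0,0],
    [0,0,0],
    [0,0,0],
    [0,0,0],
    [0,0,0],
    [0,0,0],
    [0,0,0],
    [0,0,0],
  ],
  translation=[
    [-0.005,0,0.01],
    [-0.005,0,0.018],
    [-0.005,0,0.024],
    [-0.005,0,0.029],
    [-0.005,0,0.034],
    [-0.005,0,0.039],
    [-0.005,0,0.044],
    [-0.005,0,0.048],
    [-0.005,0,0.05],
    [-0.005,0,0.05],
  ],
  claw=[0,0,0,0,0,0,0,0,0,0],
)

```text
t: 12.65
ee_pos: [512.3, -220.6, 106.8]
tcp_rot: [0.736, 0.677, -0.0, -0.001]
ft_force: [-1.5, 1.1, -0.1]
grip_width: 9.3
finger_force: 88.0
```

```bash
python3 - <<'E'
from h import *
s=st(); print(s['moment'],s['finger_force'])
sc=save('scene','s8.png'); cv2.imwrite('pics/s8b.png',cv2.resize(sc[120:210,220:340,::-1],(800,600),interpolation=2))
E
```

```text
t 12.65 pos [ 512.3 -220.6  106.8] rot [[0.083, 0.997, -0.001], [0.997, -0.083, 0.001], [0.0, -0.001, -1.0]] f [-1.5  1.1 -0.1] w 9.3 q [ 0.7   0.89 -0.66  1.87  0.84  0.69 -0.55]
[ 0.33625095  0.25975791 -0.03641518] 88.04297804832458
```

View pics/s8b.png

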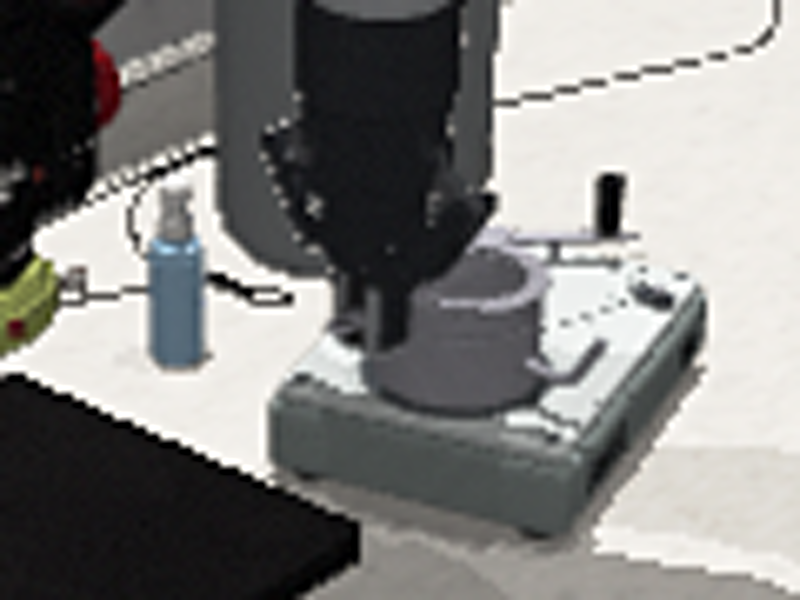

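The cup has entered the pan and the forces are near zero. I'll lower it the rest of the way.

>>> apply_moves(
  dr=[
    [0,0,0],
    [0,0,0],
    [0,0,0],
    [0,0,0],
    [0,0,0],
    [0,0,0],
    [0,0,0],
    [0,0,0],
    [0,0,0],
    [0,0,0],
  ],
  translation=[
    [0,0,0.003],
    [0,0,0.006],
    [0,0,0.008],
    [0,0,0.01],
    [0,0,0.011],
    [0,0,0.012],
    [0,0,0.0125],
    [0,0,0.0125],
    [0,0,0.0125],
    [0,0,0.0125],
  ],
  claw=[0,0,0,0,0,0,0,0,0,0],
)

```text
t: 13.53
ee_pos: [512.4, -220.3, 94.8]
tcp_rot: [0.736, 0.677, 0.0, -0.0]
ft_force: [-2.7, 4.9, 2.4]
grip_width: 9.4
finger_force: 88.4
```

>>> apply_moves(
  dr=[
    [0,0,0],
    [0,0,0],
    [0,0,0],
    [0,0,0],
    [0,0,0],
    [0,0,0],
    [0,0,0],
    [0,0,0],
    [0,0,0],
    [0,0,0],
  ],
  translation=[
    [0,0,0],
    [0,0,0],
    [0,0,0],
    [0,0,0],
    [0,0,0],
    [0,0,-0.02],
    [0,0,-0.05],
    [0,0,-0.08],
    [0,0,-0.1],
    [0,0,-0.1],
  ],
  claw=[0.2,0.3,0.4,0.4,0.4,0.4,0.4,0.4,0.4,0.4],
  grip_force=20,
)

```text
t: 14.37
ee_pos: [515.5, -221.3, 199.0]
tcp_rot: [0.736, 0.677, 0.002, 0.003]
ft_force: [1.1, 0.0, -0.1]
grip_width: 34.1
finger_force: 0.0
```

```bash
python3 - <<'E'
from h import *
s=st(); M=R.from_quat(s['tcp_rot']).as_matrix(); print(M.T@(np.array([465,-345,300])-s['ee_pos']))
E
```

```text
t 14.37 pos [ 515.5 -221.3  199. ] rot [[0.083, 0.997, 0.008], [0.997, -0.083, -0.002], [-0.001, 0.008, -1.0]] f [ 1.1  0.  -0.1] w 34.1 q [ 0.76  0.77 -0.77  1.8   0.69  0.86 -0.42]
[-127.63065195  -39.18017513 -101.08876107]
```

>>> apply_moves(
  dr=[
    [0,0,0.12],
    [0,0,0.24],
    [0,0,0.36],
    [0,0,0.48],
    [0,0,0.6],
    [0,0,0.72],
    [0,0,0.84],
    [0,0,0.96],
    [0,0,1.08],
    [0,0,1.2],
  ],
  translation=[
    [-0.01,-0.003,-0.015],
    [-0.025,-0.006,-0.03],
    [-0.04,-0.009,-0.045],
    [-0.055,-0.012,-0.06],
    [-0.07,-0.015,-0.06],
    [-0.085,-0.02,-0.06],
    [-0.1,-0.025,-0.06],
    [-0.115,-0.03,-0.06],
    [-0.127,-0.03,-0.06],
    [-0.127,-0.03,-0.06],
  ],
  claw=[0.4,0.4,0.4,0.4,0.4,0.4,0.4,0.4,0.4,0.4],
)

```text
t: 15.2
ee_pos: [470.4, -349.0, 253.9]
tcp_rot: [0.99, 0.138, -0.001, 0.001]
ft_force: [0.4, -1.2, -0.3]
grip_width: 34.2
finger_force: 0.0
```

>>> apply_moves(
  dr=[
    [0,0,0],
    [0,0,0],
    [0,0,0],
    [0,0,0],
    [0,0,0],
    [0,0,0],
    [0,0,0],
    [0,0,0],
    [0,0,0],
    [0,0,0],
  ],
  translation=[
    [0,0,0],
    [0,0,0],
    [0,0,0],
    [0,0,0],
    [0,0,0],
    [0,0,0],
    [0,0,0],
    [0,0,0],
    [0,0,0],
    [0,0,0],
  ],
  claw=[0.4,0.4,0.4,0.4,0.4,0.4,0.4,0.4,0.4,0.4],
)

```text
t: 16.03
ee_pos: [472.2, -345.1, 254.8]
tcp_rot: [0.99, 0.143, -0.0, 0.0]
ft_force: [-0.4, 0.4, -0.0]
grip_width: 34.4
finger_force: 0.0
```

```bash
python3 - <<'E'
from h import *
import pickle
s=st(); C=cal('wrist'); pickle.dump(C,open('C9.pkl','wb'))
a=save('wrist','w9.png'); cv2.imwrite('pics/w9b.png',cv2.resize(a[:,:,::-1],(800,600),interpolation=2))
E
```

```text
t 16.03 pos [ 472.2 -345.1  254.8] rot [[0.959, 0.284, 0.0], [0.284, -0.959, -0.0], [-0.0, 0.0, -1.0]] f [-0.4  0.4 -0. ] w 34.4 q [ 0.84  0.66 -0.5   1.67  0.38  0.91 -1.09]
```

View pics/w9b.png

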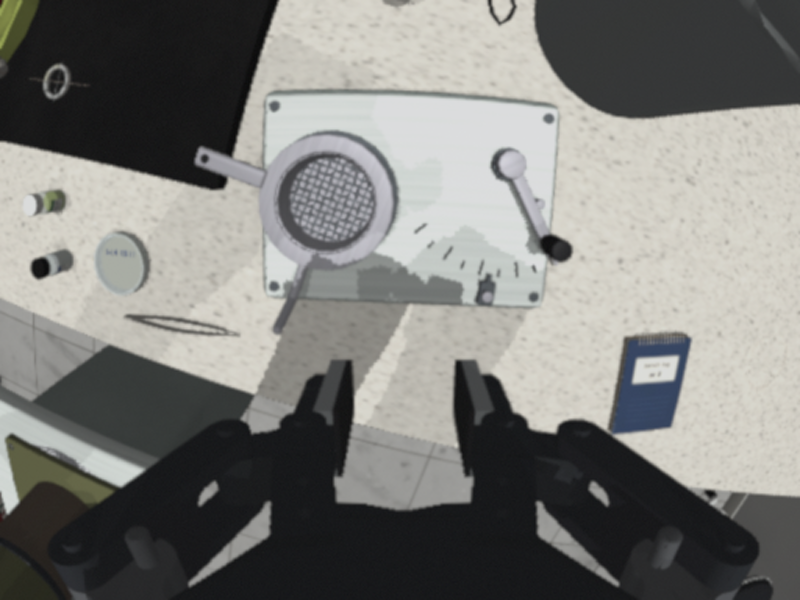

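The sieve is nested in the pan with its handle at (205,158) px, well away from the pan's handle at (280,328). The lever is still at idle. I'll refine the pivot and pointer from this view and check that the flange is level.

```bash
cat > fit2.py <<'E'
from h import *
import pickle
from scipy.optimize import least_squares
C=pickle.load(open('C9.pkl','rb')); s=.64
q=np.array([(275,106),(549,119),(533,297),(274,287),(511,163)])*s; d=13.9
def S(x,P): c,w=np.cos(x[2]),np.sin(x[2]); return np.array([x[0]+c*P[0]-w*P[1],x[1]+w*P[0]+c*P[1],P[2]+(x[3] if len(x)>3 else 0)])
mod=[(80-d,110-d,56),(80-d,-110+d,56),(-80+d,-110+d,56),(-80+d,110-d,56),(30,-68,74)]
f=lambda x:np.concatenate([proj('wrist',S(x,P),C)-q[i] for i,P in enumerate(mod)])
x=least_squares(f,[517,-337,.246]).x; print('shaker',x,np.round(f(x),1))
pv=S(x,(30,-68,0)); pan=S(x,(0,55,0)); print('pv',pv,'pan',pan)
def ang(u,v,z):
    P=onz('wrist',u*s,v*s,z,C); dd=P-pv; a=np.arctan2(dd[1],dd[0])-x[2]; return np.round(P,1),round(np.hypot(*dd[:2]),1),round((np.radians(210)-a+1)%(2*np.pi)-1,3)
print('tip',ang(488,276,60),'screw',ang(487,297,66),'knob',ang(562,249,103))
for dx,dy in((43,0),(-43,0),(0,43),(0,-43)): print(np.round(proj('wrist',pan+[dx,dy,96],C)/s))
for th in (0.60,0.63,0.66):
    P=S(x,(30+86*np.cos(np.radians(210)-th),-68+86*np.sin(np.radians(210)-th),60)); P2=S(x,(30+96*np.cos(np.radians(210)-th),-68+96*np.sin(np.radians(210)-th),64)); print(th,proj('wrist',P,C)/s,proj('wrist',P2,C)/s)
# dark tab pixels
im=cv2.imread('pics/w9.png',0); m=np.zeros_like(im); m[int(274*s):int(306*s),int(470*s):int(502*s)]=1
ys,xs=np.nonzero((im<90)&(m>0)); print('dark',len(xs),xs.mean()/s,ys.mean()/s,ys.min()/s,ys.max()/s)
print(im[172:197,302:322])
E
python3 fit2.py
```

```text
shaker [ 5.18089997e+02 -3.36333707e+02  2.45606149e-01] [-0.3 -0.3 -0.8 -0.8 -0.4  0.2  0.2  0.   1.1  0.7]
pv [ 563.72351466 -394.9987051     0.        ] pan [ 504.71705867 -282.98425       0.        ]
tip (array([ 483.7, -406.5,   60. ]), np.float64(80.9), np.float64(0.626)) screw (array([ 470. , -409.4,   66. ]), np.float64(94.8), np.float64(0.617)) knob (array([ 522.1, -435.9,  103. ]), np.float64(58.4), np.float64(-0.008))
[338. 136.]
[303. 268.]
[255. 186.]
[386. 222.]
0.6 [489.69289694 283.22227847] [488.3825967  298.01956848]
0.63 [486.24300453 282.74983202] [484.5152838 297.5100528]
0.66 [482.80214247 282.17387197] [480.65690144 296.88471617]
dark 85 483.56617647058823 288.3455882352941 275.0 303.125
[[200 200 199 192 165 123 151 189 198 198 199 198 199 199 199 193 173 162
  181 195]
 [200 200 197 183 146 128 171 195 195 191 193 195 198 200 199 188 155 137
  172 194]
 [199 199 195 173 127 131 182 195 185 167 168 176 186 195 197 183 144 132
  172 195]
 [196 196 193 177 143 146 184 190 170 131 120 135 157 182 191 174 135 138
  176 196]
 [196 195 194 188 172 172 188 185 157 10
[... 1045 characters left out ...]
 194 195
  194 194]
 [193 179 141  86  69  81 104 143 161 164 163 157 144 135 160 188 195 196
  195 196]
 [191 168 119  72  72  84 108 146 158 160 158 155 145 143 167 189 195 195
  195 196]
 [189 154 105  68  73  86 104 137 153 157 156 151 141 144 174 192 196 196
  197 196]
 [191 151 103  71  77  85  94 117 137 147 147 139 129 149 185 198 200 200
  199 200]
 [190 167 126  91  84  85  86  95 110 120 119 114 117 154 191 201 203 201
  201 201]
 [175 168 147 120  96  89  84  85  91  94  93  94 111 148 177 185 185 186
  187 188]
 [151 151 146 136 120 114 110 109 109 106 100 101 113 135 149 151 153 155
  158 160]
 [157 158 161 163 162 159 157 157 156 150 141 138 142 147 148 143 139 141
  143 146]]
```

The pointer is at about 0.625, and flange and pan agree. I'll go back to the knob at idle.

>>> apply_moves(
  dr=[
    [0,0,0],
    [0,0,0],
    [0,0,0],
    [0,0,0],
    [0,0,0],
    [0,0,0],
    [0,0,0],
    [0,0,0],
    [0,0,0],
    [0,0,0],
  ],
  translation=[
    [0.004,0.025,0.02],
    [0.009,0.055,0.04],
    [0.014,0.085,0.06],
    [0.0207,0.102,0.08],
    [0.0207,0.102,0.09],
    [0.0207,0.102,0.09],
    [0.0207,0.102,0.09],
    [0.0207,0.102,0.09],
    [0.0207,0.102,0.09],
    [0.0207,0.102,0.09],
  ],
  claw=[0.45,0.45,0.45,0.45,0.45,0.45,0.45,0.45,0.45,0.45],
)

```text
t: 16.92
ee_pos: [521.5, -436.8, 166.4]
tcp_rot: [0.99, 0.144, 0.001, 0.001]
ft_force: [-0.4, 0.7, -0.8]
grip_width: 38.7
finger_force: 0.0
```

>>> apply_moves(
  dr=[
    [0,0,0],
    [0,0,0],
    [0,0,0],
    [0,0,0],
    [0,0,0],
    [0,0,0],
    [0,0,0],
    [0,0,0],
    [0,0,0],
    [0,0,0],
  ],
  translation=[
    [0,0,0.02],
    [0,0,0.04],
    [0,0,0.055],
    [0,0,0.068],
    [0,0,0.068],
    [0,0,0.068],
    [0,0,0.068],
    [0,0,0.068],
    [0,0,0.068],
    [0,0,0.068],
  ],
  claw=[0.45,0.45,0.45,0.45,0.45,0.1,0.1,0.1,0.1,0.1],
  grip_force=20,
)

```text
t: 17.75
ee_pos: [521.2, -435.6, 97.9]
tcp_rot: [0.99, 0.144, 0.0, -0.001]
ft_force: [-2.3, 4.5, 3.6]
grip_width: 14.0
finger_force: 20.5
```

```bash
python3 - <<'E'
from h import *
s=st(); print(s['finger_force'])
pv=np.array([563.4,-395.6]); Rm=R.from_quat(s['tcp_rot']).as_matrix(); p=s['ee_pos'][:2]
d=p-pv; th0=np.radians(210)+.246-np.arctan2(d[1],d[0])%(2*np.pi); r=np.hypot(*d); print('theta',th0,'r',r)
for th in [.1,.2,.3,.4,.5,.6,.625,.64]:
    a=np.radians(210)+.246-th; k=pv+60*np.array([np.cos(a),np.sin(a)]); print(th,np.round(Rm.T@np.append(k-p,0),1))
E
```

```text
t 17.75 pos [ 521.2 -435.6   97.9] rot [[0.959, 0.285, -0.0], [0.285, -0.959, 0.002], [0.0, -0.002, -1.0]] f [-2.3  4.5  3.6] w 14.0 q [ 0.84  0.97 -0.42  1.49  0.49  0.79 -1.05]
20.51192528597312
theta 0.011518138315886883 r 58.137375587578596
0.1 [-3.9 -4.   0. ]
0.2 [-5.8 -9.7  0. ]
0.3 [ -7.2 -15.5   0. ]
0.4 [ -8.  -21.4   0. ]
0.5 [ -8.1 -27.4   0. ]
0.6 [ -7.7 -33.4   0.1]
0.625 [ -7.5 -34.9   0.1]
0.64 [ -7.4 -35.8   0.1]
```

>>> apply_moves(
  dr=[
    [0,0,0],
    [0,0,0],
    [0,0,0],
    [0,0,0],
    [0,0,0],
    [0,0,0],
    [0,0,0],
    [0,0,0],
    [0,0,0],
    [0,0,0],
  ],
  translation=[
    [-0.003,-0.004,0],
    [-0.005,-0.01,0],
    [-0.0065,-0.016,0],
    [-0.0075,-0.022,0],
    [-0.008,-0.028,0],
    [-0.0075,-0.033,0],
    [-0.0075,-0.036,0],
    [-0.0075,-0.036,0],
    [-0.0075,-0.036,0],
    [-0.0075,-0.036,0],
  ],
  claw=[0.1,0.1,0.1,0.1,0.1,0.1,0.1,0.1,0.1,0.1],
)

```text
t: 18.58
ee_pos: [502.2, -407.7, 97.9]
tcp_rot: [0.99, 0.142, -0.001, 0.002]
ft_force: [-2.9, -5.3, 5.9]
grip_width: 13.8
finger_force: 22.4
```

```bash
python3 - <<'E'
from h import *
s=st()
pv=np.array([563.4,-395.6]); d=s['ee_pos'][:2]-pv; print('theta',np.radians(210)+.246-np.arctan2(d[1],d[0])%(2*np.pi),np.hypot(*d))
E
```

```text
t 18.58 pos [ 502.2 -407.7   97.9] rot [[0.96, 0.281, -0.001], [0.281, -0.96, -0.005], [-0.002, 0.004, -1.0]] f [-2.9 -5.3  5.9] w 13.8 q [ 0.82  0.93 -0.4   1.6   0.5   0.71 -1.11]
theta 0.5737589742399818 62.34856457087242
```

It reads about 0.58, so I'll nudge another 3 mm, then release and rise.

>>> apply_moves(
  dr=[
    [0,0,0],
    [0,0,0],
    [0,0,0],
    [0,0,0],
    [0,0,0],
    [0,0,0],
    [0,0,0],
    [0,0,0],
    [0,0,0],
    [0,0,0],
  ],
  translation=[
    [0.001,-0.0015,0],
    [0.001,-0.003,0],
    [0.001,-0.003,0],
    [0.001,-0.003,0],
    [0.001,-0.003,0],
    [0.001,-0.003,0],
    [0.001,-0.003,0],
    [0.001,-0.003,0],
    [0.001,-0.003,0],
    [0.001,-0.003,0],
  ],
  claw=[0.1,0.1,0.1,0.1,0.1,0.1,0.1,0.1,0.1,0.1],
)

```text
t: 19.42
ee_pos: [501.7, -404.9, 97.8]
tcp_rot: [0.99, 0.142, -0.001, 0.002]
ft_force: [-3.1, -5.1, 5.5]
grip_width: 14.1
finger_force: 22.9
```

```bash
python3 - <<'E'
from h import *
s=st()
pv=np.array([563.4,-395.6]); d=s['ee_pos'][:2]-pv; print('theta',np.radians(210)+.246-np.arctan2(d[1],d[0])%(2*np.pi),np.hypot(*d))
E
```

```text
t 19.42 pos [ 501.7 -404.9   97.8] rot [[0.96, 0.281, -0.002], [0.281, -0.96, -0.005], [-0.003, 0.004, -1.0]] f [-3.1 -5.1  5.5] w 14.1 q [ 0.82  0.93 -0.4   1.61  0.5   0.71 -1.11]
theta 0.6199017522719594 62.36462782504116
```

>>> apply_moves(
  dr=[
    [0,0,0],
    [0,0,0],
    [0,0,0],
    [0,0,0],
    [0,0,0],
    [0,0,0],
    [0,0,0],
    [0,0,0],
    [0,0,0],
    [0,0,0],
  ],
  translation=[
    [0,0,0],
    [0,0,0],
    [0,0,0],
    [0,0,-0.02],
    [0,0,-0.05],
    [0,0,-0.08],
    [0,0,-0.11],
    [0,0,-0.14],
    [0,0,-0.14],
    [0,0,-0.14],
  ],
  claw=[0.4,0.4,0.4,0.4,0.4,0.4,0.4,0.4,0.4,0.4],
)

```text
t: 20.25
ee_pos: [505.2, -401.1, 238.7]
tcp_rot: [0.99, 0.144, 0.002, 0.001]
ft_force: [-0.6, -0.1, -0.9]
grip_width: 34.3
finger_force: 0.0
```

>>> apply_moves(
  dr=[
    [0,0,0],
    [0,0,0],
    [0,0,0],
    [0,0,0],
    [0,0,0],
    [0,0,0],
    [0,0,0],
    [0,0,0],
    [0,0,0],
    [0,0,0],
  ],
  translation=[
    [0,0,0],
    [0,0,0],
    [0,0,0],
    [0,0,0],
    [0,0,0],
    [0,0,0],
    [0,0,0],
    [0,0,0],
    [0,0,0],
    [0,0,0],
  ],
  claw=[0.4,0.4,0.4,0.4,0.4,0.4,0.4,0.4,0.4,0.4],
)

```text
t: 21.08
ee_pos: [503.7, -401.5, 236.9]
tcp_rot: [0.99, 0.143, 0.0, 0.0]
ft_force: [0.9, 0.6, -0.7]
grip_width: 34.0
finger_force: 0.0
```

```bash
python3 - <<'E'
from h import *
import pickle
s=st(); C=cal('wrist'); pickle.dump(C,open('C10.pkl','wb'))
a=save('wrist','w10.png'); g=cv2.cvtColor(a,7)
pv=np.array([563.6,-395.3])
def pt(r,th,z): an=np.radians(210)+.246-th; return (pv[0]+r*np.cos(an),pv[1]+r*np.sin(an),z)
from scipy.ndimage import map_coordinates
G=g.astype(float)
# angular brightness profiles: knob top (z103,r60), lever arm (z71,r35), pointer tab (z64.., r86 & r90)
th=np.arange(.3,1.0,.02)
for nm,r,z in(('knob',60,103),('arm30',30,71),('arm40',40,71),('ptr84',84,60),('ptr88',88,64)):
    uv=np.array([proj('wrist',pt(r,t,z),C) for t in th]); v=map_coordinates(G,[uv[:,1],uv[:,0]],order=1)
    print(nm,v.astype(int).tolist())
print('piv',proj('wrist',(*pv,74),C))
for k in('amp_lever','lever_knob','set_pointer'):
  for d in ctrl.regions_of('wrist',k)[:1]:
    ys,xs=np.nonzero(d['region']); print(k,d['confidence'],len(xs),xs.mean(),ys.mean(),xs.min(),xs.max(),ys.min(),ys.max())
E
```

```text
t 21.08 pos [ 503.7 -401.5  236.9] rot [[0.959, 0.284, 0.0], [0.284, -0.959, -0.0], [0.0, 0.0, -1.0]] f [ 0.9  0.6 -0.7] w 34.0 q [ 0.86  0.76 -0.48  1.51  0.4   0.97 -1.02]
knob [113, 113, 110, 93, 78, 100, 112, 112, 109, 92, 49, 26, 23, 22, 22, 22, 22, 22, 23, 21, 23, 34, 59, 94, 110, 112, 112, 112, 113, 113, 112, 112, 112, 112, 112]
arm30 [214, 214, 214, 214, 214, 212, 208, 198, 185, 170, 173, 176, 179, 178, 176, 174, 173, 174, 174, 174, 166, 155, 138, 135, 136, 154, 169, 181, 191, 198, 201, 204, 205, 205, 206]
arm40 [205, 207, 209, 211, 211, 212, 213, 213, 208, 195, 175, 171, 175, 180, 181, 181, 181, 181, 178, 167, 144, 126, 125, 139, 167, 193, 207, 213, 213, 213, 214, 215, 215, 215, 215]
ptr84 [111, 111, 111, 111, 111, 112, 112, 112, 112, 112, 112, 113, 107, 86, 65, 55, 48, 55, 62, 74, 103, 127, 127, 114, 111, 111, 111, 110, 110, 110, 111, 111, 112, 113, 113]
ptr88 [116, 124, 125, 157, 163, 144, 124, 113, 111, 111, 111, 111, 104, 75, 51, 54, 57, 58, 59, 71, 122, 138, 139, 139, 138, 138, 135, 126, 122, 115, 112, 111, 111, 110, 110]
piv [268.17177953 118.33941789]
amp_lever 0.61 1031 263.913676042677 147.97672162948592 253 278 108 193
lever_knob 0.75 994 263.6378269617706 148.6297786720322 253 277 108 193
set_pointer 0.56 212 254.8066037735849 203.50471698113208 248 261 192 212
```

The knob centre reads 0.618 and the pointer 0.624, so they are in line. The robot is clear of everything, so I'm handing in.

```bash
python3 -c "
from cell import ctrl
print(ctrl.close_job())"
```

```text
the job is handed in; nothing more can be done
None
```

I handed the job in at about 21 s; no verdict came back. The lever went to the idle stop first, then the sieve into the receiver pan with its handle turned about 90° from the pan's handle. Last, the lever was swung back in line with the set pointer (about 0.62 rad on both) and let go.

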